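# Set the tile warmer's heat ring and switch it on

### The job

Get the tile warmer going for the blue tile on its plate: with the power still off, push the wooden-tipped lever around the warmer with a fingertip until the ring's index line stands on the fourth of the six heat marks, counting from the shortest. Then push the toggle switch right over, away from you, to on. Only push, lightly: do not grip the lever, do not shove or lift the warmer, and leave the tiles and everything else on the shelf where it lies.

Things in the scene. Friction and masses are not known exactly. Their poses are not given: they have to be found in the camera images.
- warmer: Round tile warmer, about 3 kg, loose on rubber feet. Origin: on its upright axis at the shelf surface; at yaw 0 (yaw is -20 to +32 degrees) own x points away from the robot, own y to its left. From outside in: turning dark metal ring (radius 112 mm, top 42 mm above the shelf), fixed white collar with the marks (radius 98, top 44), iron plate (radius 75, top 52) with a tile on it (top 61).
- heat_ring (a joint): Angle of ring and lever, rad: 0 on the first (shortest) mark, 0.349 more per mark, 1.047 on the fourth; stops at 0 and 1.745. Starts at 0.03 to 0.70. Grows anticlockwise seen from above: the lever's direction from the axis, from own +x towards own +y, is 130 degrees plus this angle, on the side facing the robot. No detents: about 2 N at the grip moves it, friction holds it.
- lever_grip (a point): Centre of the top of the lever's wooden grip: an upright round peg 17 mm across, 38 to 78.5 mm above the shelf, 142 mm from the warmer's axis, on the end of a flat steel arm (15 mm wide, 33 to 38 mm above the shelf) that runs out from the ring. The white index line on top of the ring lies on the lever's centre line.
- fourth_mark (a point): Middle of the fourth mark, 90 mm from the warmer's axis, 44.5 mm above the shelf, in direction 190 degrees in the warmer's frame. Six black radial marks, 5 mm wide and 20 degrees apart, lie along the white collar's edge, growing from 6 mm long (first, low heat, at the robot's left) to 18.5 mm (sixth, high heat).
- switch_box (a point): Centre of the top of the grey switch box, 52 mm above the shelf, at own x 0, y 174 mm of the warmer and fixed to it. The box is 66 mm along own x by 56 mm along own y; the toggle stands in the middle of its top.
- toggle (a joint): Lean of the toggle, rad: 0 is off (leaning 20 degrees to the warmer's own -x, towards the robot), 0.70 is on (leaning 20 degrees to own +x, away from the robot). No spring: about 1.5 N at the tip moves it and it stays where it is left, so push it right over towards own +x until it meets its stop.
- toggle_tip (a point): Outer end of the toggle's round bat, 11 mm thick and 32 mm long, which pivots at the top of the switch box (52 mm above the shelf) about the warmer's own y; the tip is 82 mm above the shelf when off or on.
- tile_on_plate: Blue tile, 98 x 98 x 9 mm, lying on the warmer's plate; origin at the centre of its underside. Leave it alone.
- tile_right: Blue tile, 98 x 98 x 9 mm, flat on the shelf at the warmer's own -y side; origin at the centre of its underside. Leave it alone.
- tile_left: Blue tile, 98 x 98 x 9 mm, flat on the shelf beyond the switch box; origin at the centre of its underside. Leave it alone.
- oak_block: Oak block 60 x 115 x 38 mm, near the warmer; origin at the centre of its underside. Leave it alone.
- tub: Closed white plastic tub, 95 mm across, 63 mm tall, near the warmer; origin at the centre of its underside. Leave it alone.
- squeeze_rib: Kidney-shaped grey silicone rib, about 68 x 112 x 7 mm, flat near the warmer; origin near its middle, on its underside. Leave it alone.
- glaze_brush: Flat wooden glaze brush, about 50 x 173 x 12 mm, lying along the warmer's own y between the warmer and the robot; origin on its underside where handle and head meet. Leave it alone.

How it is judged:
By the outcome, as a careful person would: the job done as asked, in the order asked, and still so for the second after the job is handed in, with the robot touching nothing.
It also fails if it takes over 54 s, if anything falls off the work surface, if the arm or the gripper's body presses on something with over 40 N, if the wrist force passes 120 N, or if a joint passes its speed limit or range.

### The arm

A 6-joint arm with a two-finger parallel gripper is mounted at the origin on the work surface. World frame = base frame: x ahead of the robot, y to its left, z up, the work surface at z = 0. Lengths are in m, angles in rad, forces in N, time in s.
With the tool pointing down it reaches from about 0.375 to 0.9 m from the base axis. Payload 3.1 kg.
Tool frame: the origin (TCP) lies midway between the tips of the shut fingers; the grasp point (between the pads) lies 19 mm behind it (manip.grasp_offset is the distance from the TCP to the grasp point, in m); z points along the fingers, y is the line along which they close (so a half turn about z gives the same grasp; the last joint's range is limited). The gripper opens to 85 mm and grips with 20 to 120 N. Pads are 22 mm wide; open, the fingers measure 114 mm over their backs; the gripper's body (76 mm by 85 mm) begins 54 mm behind the grasp point. The pads swing forward as they close: fully open they stand 13 mm farther back than shut.
Start: joints at [1.081, 0.527, 1.433, -0, 1.181, -0.178], TCP at [0.192, 0.595, 0.196] pointing down, gripper open.
Joint ranges: [-3.08, 3.08], [-0.75, 2.2], [0.22, 2.44], [-1.43, 4.57], [0, 2.65], [-2.85, 2.85]. Speed limits (rad/s): [2.79, 2.79, 3.14, 3.14, 3.14, 3.14].

### API

Orientations are given as a unit quaternion [x, y, z, w].
In Python, from station import sensors, cams, order, manip gives the robot as it stands.
- The arm moves only by the tool move_arm, never from a script. Its argument "targets" is a list of rows, each an object of numbers: "dx", "dy", "dz": the shift along the world's x, y, z normalised to -1 to 1, where 1 is 25 mm; "rx", "ry", "rz": the turn, a rotation vector about the world's x, y, z normalised to -1 to 1, where 1 is 30 degrees. A call has exactly 10 rows; each row shifts and turns the commanded pose from where the row before left it; what a row does not reach is not made up. A row lasts 1/8 s, in which the tool goes at most 62.5 mm and 10.7 degrees, less where a joint would pass 70% of its speed; a pose out of reach is approached as far as the arm can. A call with a number of a shift or a turn outside -1 to 1 is refused whole. A call with a gripper value outside its range is refused whole. "claw" is the opening in per cent of the stroke, from 0 (shut) to 100 (fully open), set as the call begins (left out, the last holds). The fingers move at their own pace and stop on an object; "newtons" is the grip in N (left out, the last holds). Time passes only in rows, so rows that do not move let the fingers close, or fill a call up. It gives the time, the measured TCP pose, the force, the opening and the grip force at its end, in the units of the state.
- sensors.sense(): the state, without advancing time (a new reading comes with each control period).
- cams.snapshot(name): name is "side" or "top" or "wrist"; returns the picture (420x560x3 uint8, red, green, blue); there is no depth.
- cams.camera_model(name): a dict with "fx", "fy", "cx", "cy" (pixels), "extrinsics" (4x4, takes a point from world to camera coordinates). Camera axes: x right, y down, z forward; pixel columns grow to the right and rows downward; lengths in m; the calibration is good to about 2 mm. A picture is of the moment at which its call begins: read the wrist's pose just before it. camera_model takes no time and is no camera call; for the wrist camera it gives the pose at the moment of the call.
- order.sign_off(): hands the job in; it is judged then, once.
The state is a dict: "t": time; "q": joint angles; "qd": joint speeds; "tau": joint torques, N m; "tcp_pos": TCP position; "tool_rot": TCP orientation; "force": force on the tool from outside, world axes, zero at the start; "ft_torque": the same for the moment, N m; "finger_gap": opening from 0.0 (shut) to 1.0 (fully open); "gripper_force": force on a finger pad.
Only numpy, scipy, OpenCV 4.12 (cv2) and the standard library are available. Lean on these libraries where they do the work, as an engineer would, in place of code of your own. Each camera call takes 0.05 s, during which the arm holds its last target. There are 200 camera calls.

## Working session

There is one attempt and no reset: what is moved stays moved. The work goes in short steps, Python scripts to look and compute and a tool call to move; the robot and the scene stay as the last step left them, time stands still between calls to the robot, and variables do not carry over. Pictures are saved under pics/ and viewed, at most 10 in all, crops included, and the job is handed in when it is done.

Besides the shell and the picture viewer there is one more tool, called after "Emit:" as a command line: name --argument value ..., lists and objects as JSON in quotes. move_arm: Moves the arm, as the interface text tells. Scaled input: -1 to 1 covers 25 mm each way for a shift and 30 degrees each way for a turn. Its arguments: {"type":"object","properties":{"targets":{"type":"array"},"claw":{"type":"number"},"newtons":{"type":"number"}},"required":["targets"]}

```bash
mkdir -p pics
cat > h.py <<'E'
import numpy as np, cv2
from station import sensors, cams, order, manip
def snap(n,f):
    im=cams.snapshot(n); cv2.imwrite('pics/'+f,im[:,:,::-1]); return im
def ray(n,u,v,z):
    m=cams.camera_model(n); E=np.array(m['extrinsics']); R,t=E[:3,:3],E[:3,3]
    d=R.T@np.array([(u-m['cx'])/m['fx'],(v-m['cy'])/m['fy'],1]); c=-R.T@t
    return c+d*(z-c[2])/d[2]
def proj(n,p):
    m=cams.camera_model(n); E=np.array(m['extrinsics']); q=E[:3,:3]@np.array(p)+E[:3,3]
    return [m['fx']*q[0]/q[2]+m['cx'],m['fy']*q[1]/q[2]+m['cy']]
E
python3 - <<'E'
from h import *
snap('top','t1.png'); snap('side','s1.png')
s=sensors.sense(); print(s)
E
```

```text
{'t': 0.1, 'q': array([ 1.08049841e+00,  5.28396758e-01,  1.43377429e+00,  1.37815396e-05,
        1.18140085e+00, -1.78490930e-01]), 'qd': array([-0.0003068 , -0.00258349, -0.00145306, -0.00199223, -0.00018661,
        0.00057384]), 'tau': array([-1.54932700e-04, -4.43304849e+01, -1.78585678e+01, -2.57033898e-04,
        3.90779518e-03,  9.71992279e-06]), 'tcp_pos': array([0.19135849, 0.59423652, 0.19491703]), 'tool_rot': array([ 1.55275213e-01,  9.87870755e-01, -9.32715035e-04, -3.30810643e-04]), 'force': array([-0.64349302,  0.46288212,  0.6249039 ]), 'ft_torque': array([ 0.03000674, -0.00332443,  0.01938459]), 'gripper_force': 0.0, 'finger_gap': 1.001636205269427}
```

View pics/t1.png

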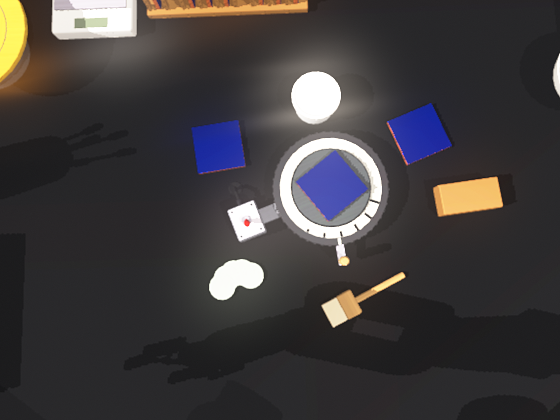

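View pics/s1.png

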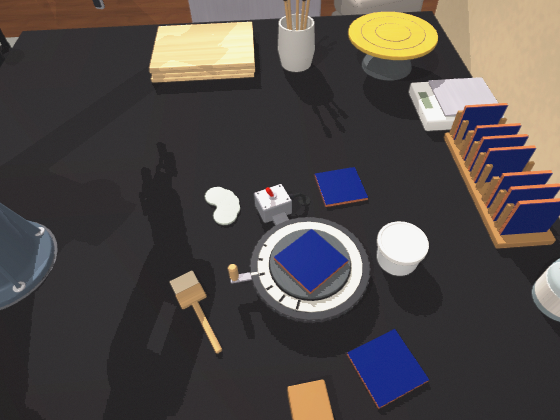

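Run:
```python
from h import *
im=cv2.imread('pics/t1.png')[130:280,220:400]
cv2.imwrite('pics/t1c.png',cv2.resize(im,None,fx=4,fy=4,interpolation=cv2.INTER_CUBIC))
for u,v,z in [(331,188,.042),(343,261,.0785),(246,221,.052)]: print(ray('top',u,v,z))
E=np.array(cams.camera_model('top')['extrinsics']);print(E)
```

```text
[ 0.61450777 -0.07784205  0.042     ]
[ 0.47439428 -0.0898334   0.0785    ]
[0.55490042 0.0870706  0.052     ]
[[-0.0290191  -0.99921999 -0.02678264  0.05111473]
 [-0.99249823  0.03198672 -0.11800051  0.5847401 ]
 [ 0.11876516  0.02315746 -0.99265229  0.84369663]
 [ 0.          0.          0.          1.        ]]
```

View pics/t1c.png

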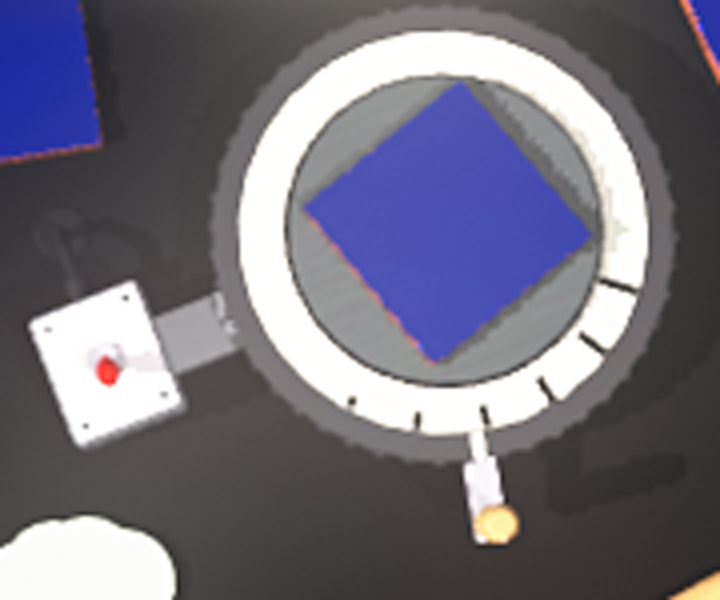

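```bash
cat > fit.py <<'E'
from h import *
from scipy.optimize import least_squares
f=lambda x,y:((x+.5)/4-.5+220,(y+.5)/4-.5+130)
marks=[(352,402),(417,421),(485,415),(546,390),(594,343),(618,286)]
P=[];L=[]
for i,m in enumerate(marks):
    a=np.radians(130+20*i); r=.09675-(.006+.0025*i)/2
    L.append((r*np.cos(a),r*np.sin(a))); P.append(ray('top',*f(*m),.0445)[:2])
L.append((0,0));P.append(ray('top',*f(443.5,234),.044)[:2])
L.append((0,.174));P.append(ray('top',*f(107,363),.052)[:2])
L=np.array(L);P=np.array(P)
R=lambda a:np.array([[np.cos(a),-np.sin(a)],[np.sin(a),np.cos(a)]])
s=least_squares(lambda p:(L@R(p[2]).T+p[:2]-P).ravel(),[.61,-.08,.3])
x,y,yaw=s.x
if __name__=='__main__':
    print(s.x,np.degrees(yaw)); print(s.fun.reshape(-1,2)*1000)
    c=np.array([x,y])
    for n,(u,v,z) in dict(grip=(497,522,.0785),idx=(478,442,.042),tip=(106,374,.082)).items():
        p=ray('top',*f(u,v),z)[:2]; d=p-c; l=R(yaw).T@d
        print(n,p,l,np.hypot(*d),np.degrees(np.arctan2(d[1],d[0])-yaw)%360-130)
    for a in (0,20,40,60,70):
        t=np.radians(130+a)+yaw; print(a,c+.142*np.array([np.cos(t),np.sin(t)]))
E
python3 fit.py
```

```text
[ 0.61551211 -0.07674876  0.34982927] 20.043740857897397
[[-0.12950367 -0.3344157 ]
 [-0.02705884 -0.63991501]
 [-0.63841247 -0.19727012]
 [ 0.31026284  0.1127939 ]
 [-0.48924225  1.04872113]
 [-0.35453015 -0.28518013]
 [ 1.52272149 -0.08668063]
 [-0.19423437  0.38194647]]
grip [ 0.47592216 -0.09148796] [-0.13618684  0.03399623] 0.1403659447133214 35.98374449087737
idx [ 0.51369538 -0.08885577] [-0.09979935  0.0235227 ] 0.10253402912708671 36.737449472428835
tip [0.54841732 0.08432356] [-0.00782543  0.17431227] 0.17448783772932897 -37.42953621392205
0 [ 0.49248234 -0.00584267]
20 [ 0.47565063 -0.05219749]
40 [ 0.47568827 -0.10151356]
60 [ 0.49259074 -0.14784262]
70 [ 0.50680351 -0.16810762]
```

Emit:
move_arm --targets '[{"dx": 0.37,"dy": -0.87,"rz": 0.027},{"dx": 0.37,"dy": -0.87,"rz": 0.027},{"dx": 0.37,"dy": -0.87,"rz": 0.027},{"dx": 0.37,"dy": -0.87,"rz": 0.027},{"dx": 0.37,"dy": -0.87,"rz": 0.027},{"dx": 0.37,"dy": -0.87,"rz": 0.027},{"dx": 0.37,"dy": -0.87,"rz": 0.027},{"dx": 0.37,"dy": -0.87,"rz": 0.027},{"dx": 0.37,"dy": -0.87,"rz": 0.027},{"dx": 0.37,"dy": -0.87,"rz": 0.027}]' --claw 0 --newtons 20

```text
schema error: expected keys dx, dy, dz, rx, ry, rz
```

Emit:
move_arm --targets '[{"dx": 0.37,"dy": -0.87,"rz": 0.027},{"dx": 0.37,"dy": -0.87,"rz": 0.027},{"dx": 0.37,"dy": -0.87,"rz": 0.027},{"dx": 0.37,"dy": -0.87,"rz": 0.027},{"dx": 0.37,"dy": -0.87,"rz": 0.027},{"dx": 0.37,"dy": -0.87,"rz": 0.027},{"dx": 0.37,"dy": -0.87,"rz": 0.027},{"dx": 0.37,"dy": -0.87,"rz": 0.027},{"dx": 0.37,"dy": -0.87,"rz": 0.027},{"dx": 0.37,"dy": -0.87,"rz": 0.027}]'

```text
schema error: expected keys dx, dy, dz, rx, ry, rz
```

Emit:
move_arm --targets '[{"dx": 0.37,"dy": -0.86,"rz": 0.027},{"dx": 0.37,"dy": -0.86,"rz": 0.027},{"dx": 0.37,"dy": -0.86,"rz": 0.027},{"dx": 0.37,"dy": -0.86,"rz": 0.027},{"dx": 0.37,"dy": -0.86,"rz": 0.027},{"dx": 0.37,"dy": -0.86,"rz": 0.027},{"dx": 0.37,"dy": -0.86,"rz": 0.027},{"dx": 0.37,"dy": -0.86,"rz": 0.027},{"dx": 0.37,"dy": -0.86,"rz": 0.027},{"dx": 0.37,"dy": -0.86,"rz": 0.027}]'

```text
schema error: expected keys dx, dy, dz, rx, ry, rz
```

All six keys are needed.

Emit:
move_arm --targets '[{"dx": 0.37,"dy": -0.87,"dz": 0,"rx": 0,"ry": 0,"rz": 0.027},{"dx": 0.37,"dy": -0.87,"dz": 0,"rx": 0,"ry": 0,"rz": 0.027},{"dx": 0.37,"dy": -0.87,"dz": 0,"rx": 0,"ry": 0,"rz": 0.027},{"dx": 0.37,"dy": -0.87,"dz": 0,"rx": 0,"ry": 0,"rz": 0.027},{"dx": 0.37,"dy": -0.87,"dz": 0,"rx": 0,"ry": 0,"rz": 0.027},{"dx": 0.37,"dy": -0.87,"dz": 0,"rx": 0,"ry": 0,"rz": 0.027},{"dx": 0.37,"dy": -0.87,"dz": 0,"rx": 0,"ry": 0,"rz": 0.027},{"dx": 0.37,"dy": -0.87,"dz": 0,"rx": 0,"ry": 0,"rz": 0.027},{"dx": 0.37,"dy": -0.87,"dz": 0,"rx": 0,"ry": 0,"rz": 0.027},{"dx": 0.37,"dy": -0.87,"dz": 0,"rx": 0,"ry": 0,"rz": 0.027}]' --claw 0 --newtons 20

```text
t: 1.35
tcp_pos: [0.2842, 0.3764, 0.1955]
tool_rot: [0.085, 0.996, -0.0, -0.0]
force: [0.8, 0.6, -0.3]
finger_gap: -0.002
gripper_force: 0.0
```

Emit:
move_arm --targets '[{"dx": 0.37,"dy": -0.87,"dz": 0,"rx": 0,"ry": 0,"rz": 0.027},{"dx": 0.37,"dy": -0.87,"dz": 0,"rx": 0,"ry": 0,"rz": 0.027},{"dx": 0.37,"dy": -0.87,"dz": 0,"rx": 0,"ry": 0,"rz": 0.027},{"dx": 0.37,"dy": -0.87,"dz": 0,"rx": 0,"ry": 0,"rz": 0.027},{"dx": 0.37,"dy": -0.87,"dz": 0,"rx": 0,"ry": 0,"rz": 0.027},{"dx": 0.37,"dy": -0.87,"dz": 0,"rx": 0,"ry": 0,"rz": 0.027},{"dx": 0.37,"dy": -0.87,"dz": 0,"rx": 0,"ry": 0,"rz": 0.027},{"dx": 0.37,"dy": -0.87,"dz": 0,"rx": 0,"ry": 0,"rz": 0.027},{"dx": 0.37,"dy": -0.87,"dz": 0,"rx": 0,"ry": 0,"rz": 0.027},{"dx": 0.37,"dy": -0.87,"dz": 0,"rx": 0,"ry": 0,"rz": 0.027}]'

```text
t: 2.6
tcp_pos: [0.3767, 0.1591, 0.1956]
tool_rot: [0.014, 1.0, -0.0, -0.0]
force: [-0.4, 0.2, 0.0]
finger_gap: -0.0
gripper_force: 0.0
```

Emit:
move_arm --targets '[{"dx": 0.37,"dy": -0.86,"dz": 0,"rx": 0,"ry": 0,"rz": 0.027},{"dx": 0.37,"dy": -0.86,"dz": 0,"rx": 0,"ry": 0,"rz": 0.027},{"dx": 0.37,"dy": -0.86,"dz": 0,"rx": 0,"ry": 0,"rz": 0.027},{"dx": 0.37,"dy": -0.86,"dz": 0,"rx": 0,"ry": 0,"rz": 0.027},{"dx": 0.37,"dy": -0.86,"dz": 0,"rx": 0,"ry": 0,"rz": 0.027},{"dx": 0.37,"dy": -0.86,"dz": 0,"rx": 0,"ry": 0,"rz": 0.027},{"dx": 0.37,"dy": -0.86,"dz": 0,"rx": 0,"ry": 0,"rz": 0.027},{"dx": 0.37,"dy": -0.86,"dz": 0,"rx": 0,"ry": 0,"rz": 0.027},{"dx": 0.37,"dy": -0.86,"dz": 0,"rx": 0,"ry": 0,"rz": 0.027},{"dx": 0.37,"dy": -0.86,"dz": 0,"rx": 0,"ry": 0,"rz": 0.027}]'

```text
t: 3.85
tcp_pos: [0.4691, -0.0558, 0.1955]
tool_rot: [-0.056, 0.998, 0.0, -0.0]
force: [1.0, -0.7, 0.5]
finger_gap: -0.004
gripper_force: 0.0
```

Run:
```python
from h import *
print(sensors.sense()['tcp_pos'])
im=snap('wrist','w1.png')
for p in [(.4755,-.0925,.0785),(.6155,-.0767,.044),(.47,-.055,.055)]: print(proj('wrist',p))
```

```text
[ 0.46911682 -0.05575905  0.19553701]
[np.float64(244.74133337310192), np.float64(194.96969307779386)]
[np.float64(251.2288466286747), np.float64(298.52373661801266)]
[np.float64(282.00320602308807), np.float64(188.9449772889369)]
```

View pics/w1.png

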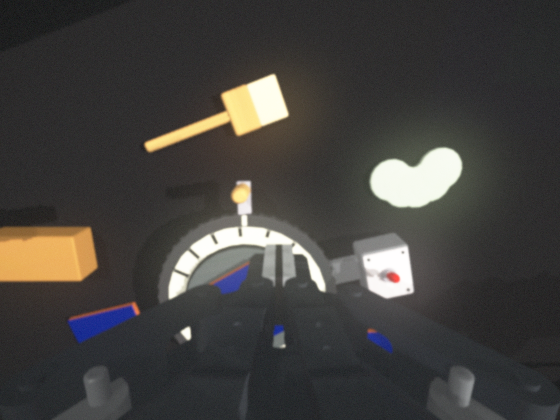

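The wrist view shows the peg top at (240,194), the index line just short of the third mark, and clear space at the peg's switch side, where the finger will go down.

Emit:
move_arm --targets '[{"dx": 0,"dy": 0,"dz": -0.56,"rx": 0,"ry": 0,"rz": 0},{"dx": 0,"dy": 0,"dz": -0.56,"rx": 0,"ry": 0,"rz": 0},{"dx": 0,"dy": 0,"dz": -0.56,"rx": 0,"ry": 0,"rz": 0},{"dx": 0,"dy": 0,"dz": -0.56,"rx": 0,"ry": 0,"rz": 0},{"dx": 0,"dy": 0,"dz": -0.56,"rx": 0,"ry": 0,"rz": 0},{"dx": 0,"dy": 0,"dz": -0.56,"rx": 0,"ry": 0,"rz": 0},{"dx": 0,"dy": 0,"dz": -0.56,"rx": 0,"ry": 0,"rz": 0},{"dx": 0,"dy": 0,"dz": -0.56,"rx": 0,"ry": 0,"rz": 0},{"dx": 0,"dy": 0,"dz": -0.56,"rx": 0,"ry": 0,"rz": 0},{"dx": 0,"dy": 0,"dz": -0.56,"rx": 0,"ry": 0,"rz": 0}]'

```text
t: 5.15
tcp_pos: [0.4693, -0.0552, 0.0549]
tool_rot: [-0.056, 0.998, -0.0, 0.0]
force: [-1.1, -0.0, 0.2]
finger_gap: 0.0
gripper_force: 0.0
```

Run:
```python
from fit import *
c=np.array([x,y])
# finger half depth 14.5 + peg 8.5 ; TCP for lever angle a
for a in (33,36.4,40,45,50,55,57,60):
    t=np.radians(130+a)+yaw; e=np.array([np.cos(t),np.sin(t)]); n=np.array([-e[1],e[0]])
    print(a,c+.142*e-.023*n,'tool y deg',np.degrees(t)-90)
```

```text
33 [ 0.47249117 -0.06132117] tool y deg 93.04374085789743
36.4 [ 0.47182796 -0.06983038] tool y deg 96.44374085789741
40 [ 0.47167708 -0.07886603] tool y deg 100.0437408578974
45 [ 0.47240894 -0.09139403] tool y deg 105.0437408578974
50 [ 0.47422991 -0.10381056] tool y deg 110.0437408578974
55 [ 0.47712613 -0.11602114] tool y deg 115.0437408578974
57 [ 0.47858101 -0.12082681] tool y deg 117.0437408578974
60 [ 0.48107554 -0.12793283] tool y deg 120.04374085789743
```

Emit:
move_arm --targets '[{"dx": 0.02,"dy": -0.207,"dz": 0,"rx": 0,"ry": 0,"rz": 0.041},{"dx": 0.02,"dy": -0.207,"dz": 0,"rx": 0,"ry": 0,"rz": 0.041},{"dx": 0.02,"dy": -0.207,"dz": 0,"rx": 0,"ry": 0,"rz": 0.041},{"dx": 0.02,"dy": -0.207,"dz": 0,"rx": 0,"ry": 0,"rz": 0.041},{"dx": 0.02,"dy": -0.207,"dz": 0,"rx": 0,"ry": 0,"rz": 0.041},{"dx": 0.02,"dy": -0.207,"dz": 0,"rx": 0,"ry": 0,"rz": 0.041},{"dx": 0.02,"dy": -0.207,"dz": 0,"rx": 0,"ry": 0,"rz": 0.041},{"dx": 0.024,"dy": -0.165,"dz": 0,"rx": 0,"ry": 0,"rz": 0.056},{"dx": 0.024,"dy": -0.165,"dz": 0,"rx": 0,"ry": 0,"rz": 0.056},{"dx": 0.024,"dy": -0.165,"dz": 0,"rx": 0,"ry": 0,"rz": 0.056}]'

```text
t: 6.4
tcp_pos: [0.4745, -0.104, 0.0558]
tool_rot: [-0.175, 0.984, 0.0, -0.0]
force: [1.0, 0.4, -0.1]
finger_gap: -0.004
gripper_force: 0.0
```

Run:
```python
from h import *
im=cams.snapshot('top')[130:280,220:400,::-1]
cv2.imwrite('pics/t2c.png',cv2.resize(im,None,fx=4,fy=4,interpolation=cv2.INTER_CUBIC))
im=cams.snapshot('side')[200:350,180:380,::-1]
cv2.imwrite('pics/s2c.png',cv2.resize(im,None,fx=4,fy=4,interpolation=cv2.INTER_CUBIC))
```

```text
(no output)
```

View pics/s2c.png

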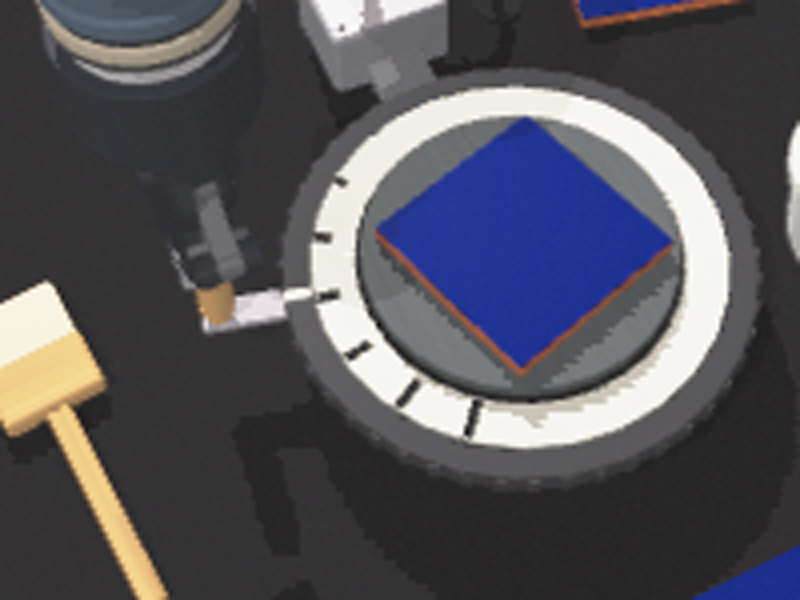

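The index line now stands about on the third mark (329,295); the finger is just at the peg. I'll quantify.

```bash
cat > ang.py <<'E'
from fit import *
g=lambda u,v:((u+.5)/4-.5+180,(v+.5)/4-.5+200)
def ang(u,v,z):
    p=ray('side',*g(u,v),z)[:2]-[x,y]; return round(np.degrees(np.arctan2(p[1],p[0])-yaw)%360-130,1),round(np.hypot(*p),4)
E
python3 - <<'E'
from ang import *
print('index',ang(285,297,.042),ang(297,295,.042),ang(310,293,.042))
for m in [(341,182),(323,237),(329,295),(358,350),(409,393),(473,419)]: print(ang(*m,.0445))
print('tcp proj', [ (a-b+.5)*4-.5 for a,b in zip(proj('side',sensors.sense()['tcp_pos']),(180,200))])
E
```

```text
index (np.float64(36.5), np.float64(0.1096)) (np.float64(36.5), np.float64(0.104)) (np.float64(36.6), np.float64(0.0979))
(np.float64(-0.7), np.float64(0.0931))
(np.float64(19.3), np.float64(0.0916))
(np.float64(39.3), np.float64(0.0897))
(np.float64(59.8), np.float64(0.0884))
(np.float64(80.4), np.float64(0.087))
(np.float64(100.7), np.float64(0.0866))
tcp proj [np.float64(212.25697220232064), np.float64(315.613987645982)]
```

Run:
```python
from h import *
s=cams.snapshot('side')[235:295,200:266,::-1]; w=cams.snapshot('wrist')[:,:,::-1]
t=cv2.imread('pics/t2c.png')
a=cv2.resize(s,(400,364),interpolation=cv2.INTER_CUBIC); b=cv2.resize(w[120:330,180:380],(400,420))
o=np.zeros((600,800,3),np.uint8); o[:364,:400]=a; o[:420,400:]=b
o[370:600,0:400]=cv2.resize(t[200:,200:],None,fx=400/520,fy=230/400)[:230,:400]
cv2.imwrite('pics/c3.png',o)
for n in('side','wrist','top'):
    E=np.array(cams.camera_model(n)['extrinsics']); print(n,-E[:3,:3].T@E[:3,3])
st=sensors.sense();print(st['tcp_pos'],st['q'],st['force'],st['finger_gap'])
print(proj('wrist',st['tcp_pos']),proj('side',st['tcp_pos']))
```

```text
side [ 0.54679343 -0.48852242  0.71652129]
wrist [ 0.40975088 -0.12647126  0.23451808]
top [0.48163505 0.01283307 0.90786602]
[ 0.47442752 -0.10375374  0.05577519] [-4.45935045e-01  5.77873318e-01  1.89942618e+00  6.80850080e-05
  6.64465291e-01 -2.36715186e+00] [-0.08508721 -0.23098696  0.65754433] 0.0001052141212048349
[np.float64(277.41546873583724), np.float64(236.5992493683102)] [np.float64(232.5227565481499), np.float64(278.32621428073935)]
```

View pics/c3.png

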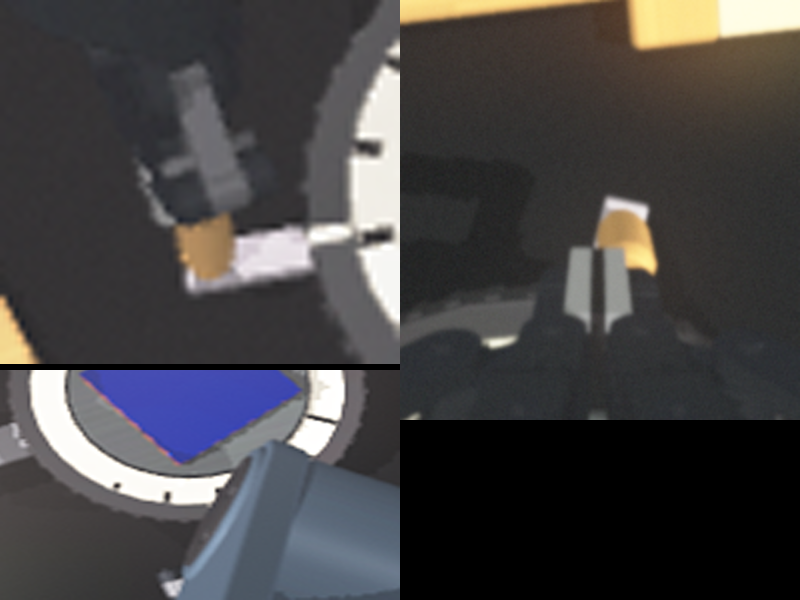

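Run:
```python
from h import *
t=sensors.sense()['tcp_pos']; c=np.radians(20)
for h in (0,.01,.02,.025,.03,.04):
    for off in (0,.011):
        p=t+[-off*np.cos(c),-off*np.sin(c),h]
        w=proj('wrist',p); s=proj('side',p)
        print(h,off,'comp wrist',[round(400+(w[0]-180)*2),round((w[1]-120)*2)],'side',[round((s[0]-200)*6.06),round((s[1]-235)*6.07)])
```

```text
0 0 comp wrist [595, 233] side [197, 263]
0 0.011 comp wrist [595, 200] side [162, 277]
0.01 0 comp wrist [595, 245] side [193, 246]
0.01 0.011 comp wrist [595, 211] side [158, 260]
0.02 0 comp wrist [594, 258] side [190, 228]
0.02 0.011 comp wrist [595, 222] side [154, 242]
0.025 0 comp wrist [594, 266] side [188, 219]
0.025 0.011 comp wrist [594, 228] side [152, 233]
0.03 0 comp wrist [594, 273] side [186, 210]
0.03 0.011 comp wrist [594, 235] side [149, 224]
0.04 0 comp wrist [594, 290] side [182, 192]
0.04 0.011 comp wrist [594, 250] side [145, 206]
```

The finger passed over the peg without moving the lever: both views put the real fingertips about 30 mm above the reported TCP. I'll back off, lower 28 mm, and check.

Emit:
move_arm --targets '[{"dx": -0.04,"dy": 0.45,"dz": 0,"rx": 0,"ry": 0,"rz": -0.093},{"dx": -0.04,"dy": 0.45,"dz": 0,"rx": 0,"ry": 0,"rz": -0.093},{"dx": -0.04,"dy": 0.45,"dz": 0,"rx": 0,"ry": 0,"rz": -0.093},{"dx": -0.04,"dy": 0.45,"dz": 0,"rx": 0,"ry": 0,"rz": -0.093},{"dx": -0.04,"dy": 0.45,"dz": 0,"rx": 0,"ry": 0,"rz": -0.093},{"dx": 0,"dy": 0,"dz": -0.224,"rx": 0,"ry": 0,"rz": 0},{"dx": 0,"dy": 0,"dz": -0.224,"rx": 0,"ry": 0,"rz": 0},{"dx": 0,"dy": 0,"dz": -0.224,"rx": 0,"ry": 0,"rz": 0},{"dx": 0,"dy": 0,"dz": -0.224,"rx": 0,"ry": 0,"rz": 0},{"dx": 0,"dy": 0,"dz": -0.224,"rx": 0,"ry": 0,"rz": 0}]'

```text
t: 7.85
tcp_pos: [0.4694, -0.0477, 0.0273]
tool_rot: [-0.053, 0.999, 0.0, -0.0]
force: [-0.3, -0.1, -0.2]
finger_gap: 0.0
gripper_force: 0.0
```

Run:
```python
from h import *
t=sensors.sense()['tcp_pos'];print(t)
s=cams.snapshot('side')[225:305,190:298,::-1]
cv2.imwrite('pics/s4.png',cv2.resize(s,None,fx=7,fy=7,interpolation=cv2.INTER_CUBIC))
for p in [t,t+[0,0,.03],(.4755,-.0925,.0785)]:
    u=proj('side',p); print([round((u[0]-190)*7),round((u[1]-225)*7)])
```

```text
[ 0.46943717 -0.04768654  0.0272907 ]
[291, 248]
[279, 188]
[292, 289]
```

View pics/s4.png

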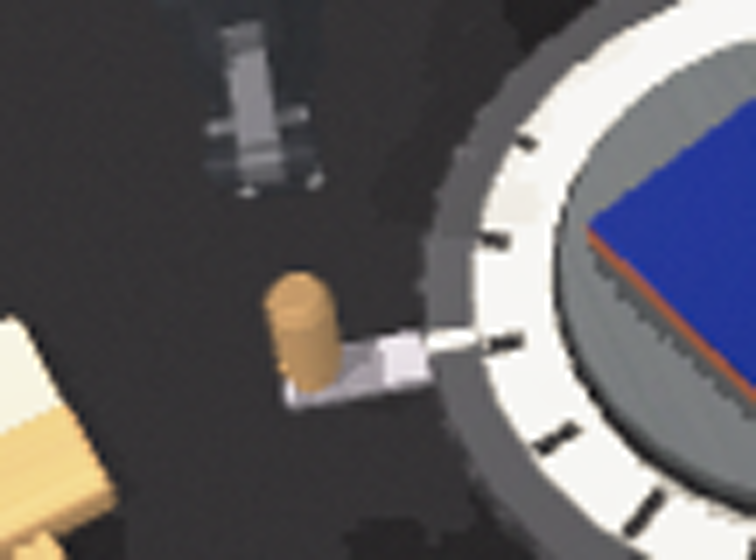

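The picture shows the peg top at (300,285), as predicted, and the fingertip end at about (275,190), which confirms the ~30 mm offset. So I go 7 mm lower and push along the arc.

Emit:
move_arm --targets '[{"dx": 0,"dy": 0,"dz": -0.28,"rx": 0,"ry": 0,"rz": 0},{"dx": 0.032,"dy": -0.295,"dz": 0,"rx": 0,"ry": 0,"rz": 0},{"dx": 0.032,"dy": -0.295,"dz": 0,"rx": 0,"ry": 0,"rz": 0},{"dx": 0.032,"dy": -0.295,"dz": 0,"rx": 0,"ry": 0,"rz": 0},{"dx": 0.0,"dy": -0.227,"dz": 0,"rx": 0,"ry": 0,"rz": 0.078},{"dx": 0.01,"dy": -0.227,"dz": 0,"rx": 0,"ry": 0,"rz": 0.078},{"dx": 0.01,"dy": -0.227,"dz": 0,"rx": 0,"ry": 0,"rz": 0.078},{"dx": 0.02,"dy": -0.227,"dz": 0,"rx": 0,"ry": 0,"rz": 0.078},{"dx": 0.026,"dy": -0.227,"dz": 0,"rx": 0,"ry": 0,"rz": 0.078},{"dx": 0.03,"dy": -0.227,"dz": 0,"rx": 0,"ry": 0,"rz": 0.078}]'

```text
t: 9.15
tcp_pos: [0.4743, -0.1039, 0.021]
tool_rot: [-0.175, 0.984, 0.0, 0.0]
force: [-0.5, 1.9, -0.1]
finger_gap: 0.002
gripper_force: 0.9
```

Run:
```python
from h import *
print(sensors.sense()['force'])
im=cams.snapshot('side')[200:350,180:380,::-1]
cv2.imwrite('pics/s5c.png',cv2.resize(im,None,fx=4,fy=4,interpolation=cv2.INTER_CUBIC))
```

```text
[-0.46135814  1.86927383 -0.14158387]
```

View pics/s5c.png

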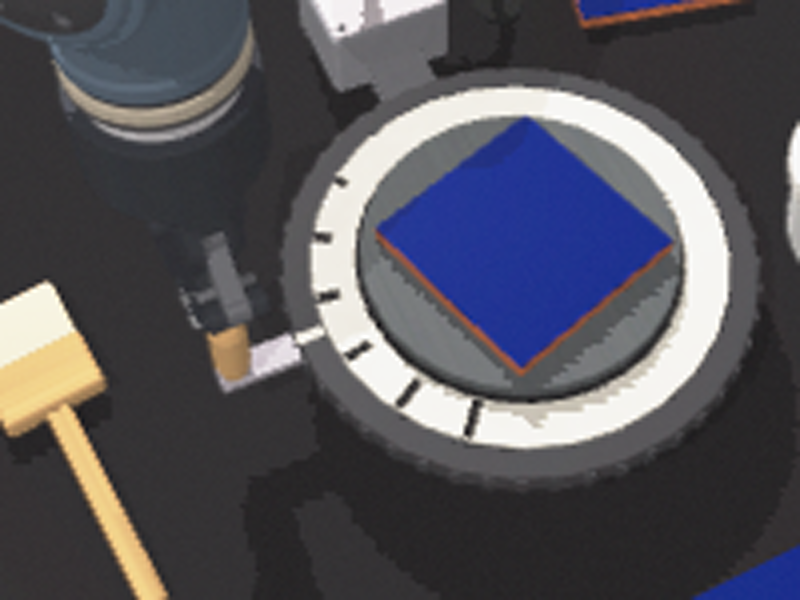

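The lever has moved: the index line runs (297,342)–(323,332), about midway between marks three and four, and the warmer has not moved. Measuring now.

Run:
```python
from ang import *
print(ang(297,342,.042),ang(310,337,.042),ang(322,332,.042), ang(329,295,.0445),ang(358,350,.0445))
```

```text
(np.float64(49.2), np.float64(0.1102)) (np.float64(49.2), np.float64(0.1039)) (np.float64(49.1), np.float64(0.098)) (np.float64(39.3), np.float64(0.0897)) (np.float64(59.8), np.float64(0.0884))
```

Emit:
move_arm --targets '[{"dx": 0.026,"dy": -0.123,"dz": 0,"rx": 0,"ry": 0,"rz": 0.042},{"dx": 0.028,"dy": -0.123,"dz": 0,"rx": 0,"ry": 0,"rz": 0.042},{"dx": 0.03,"dy": -0.122,"dz": 0,"rx": 0,"ry": 0,"rz": 0.042},{"dx": 0.033,"dy": -0.122,"dz": 0,"rx": 0,"ry": 0,"rz": 0.042},{"dx": 0.036,"dy": -0.12,"dz": 0,"rx": 0,"ry": 0,"rz": 0.042},{"dx": 0.038,"dy": -0.12,"dz": 0,"rx": 0,"ry": 0,"rz": 0.042},{"dx": 0.04,"dy": -0.118,"dz": 0,"rx": 0,"ry": 0,"rz": 0.042},{"dx": 0.042,"dy": -0.118,"dz": 0,"rx": 0,"ry": 0,"rz": 0.042},{"dx": 0,"dy": 0,"dz": 0,"rx": 0,"ry": 0,"rz": 0},{"dx": 0,"dy": 0,"dz": 0,"rx": 0,"ry": 0,"rz": 0}]'

```text
t: 10.45
tcp_pos: [0.4816, -0.1281, 0.0208]
tool_rot: [-0.261, 0.965, -0.0, 0.0]
force: [-0.4, -0.2, 0.7]
finger_gap: -0.001
gripper_force: 0.3
```

Run:
```python
from h import *
im=cams.snapshot('side')[255:315,230:310,::-1]
cv2.imwrite('pics/s6c.png',cv2.resize(im,None,fx=10,fy=10,interpolation=cv2.INTER_CUBIC))
```

```text
(no output)
```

View pics/s6c.png

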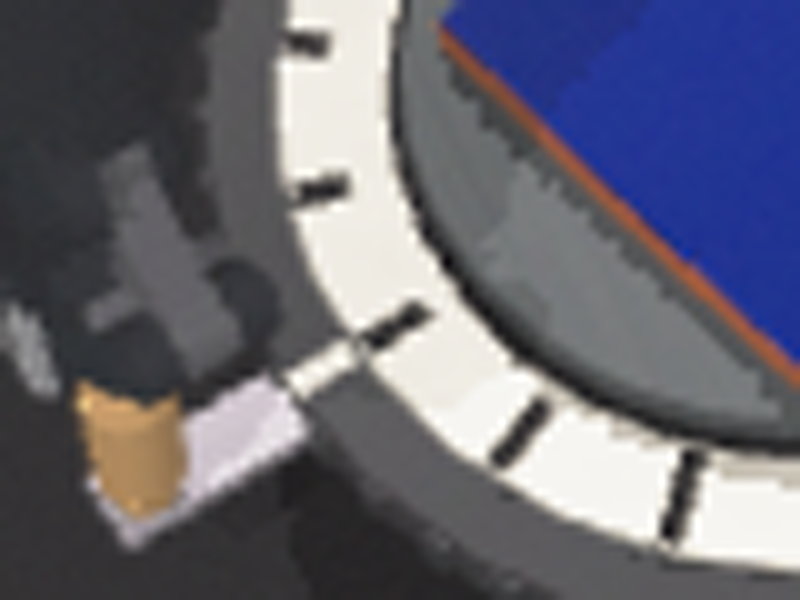

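The index line, (287,386)–(355,350), now runs into the fourth mark, (362,342)–(430,312). Comparing the angles:

Run:
```python
from fit import *
def ang(u,v,z):
    p=ray('side',(u+.5)/10-.5+230,(v+.5)/10-.5+255,z)[:2]-[x,y]; return round(np.degrees(np.arctan2(p[1],p[0])-yaw)%360-130,2),round(np.hypot(*p),4)
for u,v in [(290,385),(322,370),(353,352)]: print('i',ang(u,v,.042))
for u,v in [(366,342),(398,327),(428,312)]: print('m4',ang(u,v,.0445))
for u,v in [(320,189),(522,431),(683,497)]: print('m',ang(u,v,.0445))
# toggle plan: own-frame points to world
c=np.array([x,y])
for l in [(-.06,.174),(-.03,.174),(-.011,.174),(0,.174),(.011,.174)]: print(l,c+R(yaw)@l)
print(sensors.sense()['tcp_pos'])
```

```text
i (np.float64(58.74), np.float64(0.1098))
i (np.float64(59.08), np.float64(0.1035))
i (np.float64(59.1), np.float64(0.097))
m4 (np.float64(59.59), np.float64(0.0946))
m4 (np.float64(60.05), np.float64(0.0882))
m4 (np.float64(60.44), np.float64(0.0822))
m (np.float64(39.32), np.float64(0.0903))
m (np.float64(80.07), np.float64(0.0868))
m (np.float64(100.64), np.float64(0.0864))
(-0.06, 0.174) [0.49950992 0.06614803]
(-0.03, 0.174) [0.52769286 0.07643015]
(-0.011, 0.174) [0.54554205 0.08294216]
(0, 0.174) [0.5558758  0.08671227]
(0.011, 0.174) [0.56620954 0.09048238]
[ 0.48164379 -0.12811602  0.02085073]
```

Emit:
move_arm --targets '[{"dx": 0.013,"dy": -0.022,"dz": 0,"rx": 0,"ry": 0,"rz": 0.01},{"dx": 0.013,"dy": -0.022,"dz": 0,"rx": 0,"ry": 0,"rz": 0.01},{"dx": 0,"dy": 0,"dz": 0,"rx": 0,"ry": 0,"rz": 0},{"dx": -0.14,"dy": 0.24,"dz": 0,"rx": 0,"ry": 0,"rz": 0},{"dx": -0.14,"dy": 0.24,"dz": 0,"rx": 0,"ry": 0,"rz": 0},{"dx": -0.14,"dy": 0.24,"dz": 0,"rx": 0,"ry": 0,"rz": 0},{"dx": 0,"dy": 0,"dz": 1,"rx": 0,"ry": 0,"rz": 0},{"dx": 0,"dy": 0,"dz": 1,"rx": 0,"ry": 0,"rz": 0},{"dx": 0,"dy": 0,"dz": 1,"rx": 0,"ry": 0,"rz": 0},{"dx": 0,"dy": 0,"dz": 0.6,"rx": 0,"ry": 0,"rz": 0}]'

```text
t: 11.75
tcp_pos: [0.4715, -0.1108, 0.112]
tool_rot: [-0.266, 0.964, -0.001, 0.001]
force: [-0.1, 0.5, -0.3]
finger_gap: -0.002
gripper_force: 0.0
```

Run:
```python
from h import *
im=cams.snapshot('side')[:,:,::-1]; a=cv2.resize(im[255:315,230:290],(600,600),interpolation=cv2.INTER_CUBIC)
cv2.imwrite('pics/s7c.png',a)
print(sensors.sense()['tcp_pos'])
```

```text
[ 0.47245411 -0.11117047  0.11331762]
```

View pics/s7c.png

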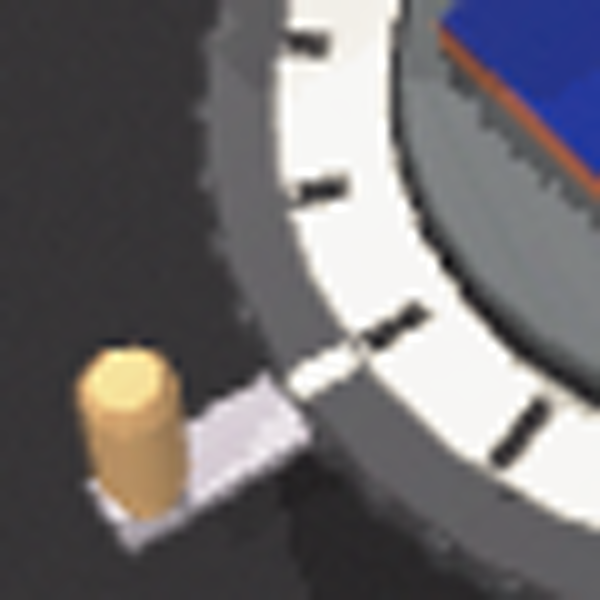

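The line now continues straight into the fourth mark. Moving on to the toggle, with a numeric check of the alignment on the way.

Emit:
move_arm --targets '[{"dx": 0.158,"dy": 0.896,"dz": 0,"rx": 0,"ry": 0,"rz": -0.045},{"dx": 0.158,"dy": 0.896,"dz": 0,"rx": 0,"ry": 0,"rz": -0.045},{"dx": 0.158,"dy": 0.896,"dz": 0,"rx": 0,"ry": 0,"rz": -0.045},{"dx": 0.158,"dy": 0.896,"dz": 0,"rx": 0,"ry": 0,"rz": -0.045},{"dx": 0.158,"dy": 0.896,"dz": 0,"rx": 0,"ry": 0,"rz": -0.045},{"dx": 0.158,"dy": 0.896,"dz": 0,"rx": 0,"ry": 0,"rz": -0.045},{"dx": 0.158,"dy": 0.896,"dz": 0,"rx": 0,"ry": 0,"rz": -0.045},{"dx": 0.158,"dy": 0.896,"dz": 0,"rx": 0,"ry": 0,"rz": -0.045},{"dx": 0,"dy": 0,"dz": 0,"rx": 0,"ry": 0,"rz": 0},{"dx": 0,"dy": 0,"dz": 0,"rx": 0,"ry": 0,"rz": 0}]'

```text
t: 13.05
tcp_pos: [0.5024, 0.0681, 0.1105]
tool_rot: [-0.174, 0.985, -0.0, -0.0]
force: [-0.5, 0.0, 0.2]
finger_gap: -0.004
gripper_force: 0.0
```

```bash
cat > prof.py <<'E'
from fit import *
def prof(im,n,r,z,a):
    g=cv2.cvtColor(im,cv2.COLOR_RGB2GRAY).astype(np.float32); t=np.radians(130+a)+yaw
    uv=np.array([proj(n,(x+r*np.cos(k),y+r*np.sin(k),z)) for k in t],np.float32)
    return cv2.remap(g,uv[:,:1],uv[:,1:],cv2.INTER_CUBIC).ravel()
def cen(a,w): w=np.clip(w,0,None); return round(float((a*w).sum()/w.sum()),2)
def check():
    for n in('side','top'):
        im=cams.snapshot(n); a=np.arange(52,68,.1)
        for r in(.1,.103,.106,.109):
            p=prof(im,n,r,.042,a); print(n,'idx',r,cen(a,p-(p.max()+np.median(p))/2),int(p.max()),int(np.median(p)))
        for r in(.086,.089,.092,.095):
            p=prof(im,n,r,.0445,a); print(n,'m4',r,cen(a,(p.min()+np.median(p))/2-p),int(p.min()),int(np.median(p)))
E
python3 -c "
from prof import *
check(); print(sensors.sense()['tcp_pos'])"
```

```text
side idx 0.1 59.21 262 97
side idx 0.103 59.14 253 97
side idx 0.106 59.04 258 98
side idx 0.109 59.22 246 83
side m4 0.086 59.85 21 204
side m4 0.089 59.77 37 204
side m4 0.092 60.04 19 203
side m4 0.095 58.95 120 210
top idx 0.1 59.29 267 118
top idx 0.103 59.54 265 125
top idx 0.106 59.51 266 123
top idx 0.109 59.6 268 119
top m4 0.086 60.01 48 240
top m4 0.089 59.85 43 240
top m4 0.092 60.05 58 241
top m4 0.095 59.87 63 245
[0.50260257 0.06762967 0.11062787]
```

The index is within about 0.5° of the mark, which is good. Descending in front of the switch and starting the push.

Emit:
move_arm --targets '[{"dx": 0,"dy": 0,"dz": -0.776,"rx": 0,"ry": 0,"rz": 0},{"dx": 0,"dy": 0,"dz": -0.776,"rx": 0,"ry": 0,"rz": 0},{"dx": 0,"dy": 0,"dz": -0.776,"rx": 0,"ry": 0,"rz": 0},{"dx": 0,"dy": 0,"dz": -0.776,"rx": 0,"ry": 0,"rz": 0},{"dx": 0.2,"dy": 0.073,"dz": 0,"rx": 0,"ry": 0,"rz": 0},{"dx": 0.2,"dy": 0.073,"dz": 0,"rx": 0,"ry": 0,"rz": 0},{"dx": 0.2,"dy": 0.073,"dz": 0,"rx": 0,"ry": 0,"rz": 0},{"dx": 0.2,"dy": 0.073,"dz": 0,"rx": 0,"ry": 0,"rz": 0},{"dx": 0.2,"dy": 0.073,"dz": 0,"rx": 0,"ry": 0,"rz": 0},{"dx": 0,"dy": 0,"dz": 0,"rx": 0,"ry": 0,"rz": 0}]'

```text
t: 14.4
tcp_pos: [0.5285, 0.0776, 0.0334]
tool_rot: [-0.174, 0.985, -0.0, 0.0]
force: [0.9, 0.4, 0.3]
finger_gap: -0.002
gripper_force: 0.0
```

Emit:
move_arm --targets '[{"dx": 0.075,"dy": 0.027,"dz": 0,"rx": 0,"ry": 0,"rz": 0},{"dx": 0.075,"dy": 0.027,"dz": 0,"rx": 0,"ry": 0,"rz": 0},{"dx": 0.075,"dy": 0.027,"dz": 0,"rx": 0,"ry": 0,"rz": 0},{"dx": 0.075,"dy": 0.027,"dz": 0,"rx": 0,"ry": 0,"rz": 0},{"dx": 0.075,"dy": 0.027,"dz": 0,"rx": 0,"ry": 0,"rz": 0},{"dx": 0,"dy": 0,"dz": 0,"rx": 0,"ry": 0,"rz": 0},{"dx": 0,"dy": 0,"dz": 0,"rx": 0,"ry": 0,"rz": 0},{"dx": 0,"dy": 0,"dz": 0,"rx": 0,"ry": 0,"rz": 0},{"dx": 0,"dy": 0,"dz": 0,"rx": 0,"ry": 0,"rz": 0},{"dx": 0,"dy": 0,"dz": 0,"rx": 0,"ry": 0,"rz": 0}]'

```text
t: 15.65
tcp_pos: [0.5373, 0.0808, 0.0332]
tool_rot: [-0.174, 0.985, 0.0, 0.0]
force: [-1.7, 0.8, 0.5]
finger_gap: -0.001
gripper_force: 0.6
```

```bash
cat > tog.py <<'E'
from fit import *
def red():
    im=cams.snapshot('side').astype(int); m=(im[:,:,0]>120)&(im[:,:,1]<70)&(im[:,:,2]<70)
    m[:150]=0;m[240:]=0;m[:,:230]=0;m[:,320:]=0
    v,u=np.nonzero(m)
    print(len(u), (u.mean(),v.mean()) if len(u) else None)
    for lx in(-.011,0,.011):
        p=R(yaw)@[lx,.174]+[x,y]; print(lx,np.round(proj('side',(*p,.08)),1))
    s=sensors.sense(); l=R(yaw).T@(s['tcp_pos'][:2]-[x,y]); print('tcp own',l,s['tcp_pos'][2],s['force'])
E
python3 -c "
from tog import *
red()
im=cv2.imread('pics/s1.png')[:,:,::-1].astype(int); m=(im[:,:,0]>120)&(im[:,:,1]<70)&(im[:,:,2]<70)
m[:150]=0;m[240:]=0;m[:,:230]=0;m[:,320:]=0
v,u=np.nonzero(m);print('start',len(u),u.mean(),v.mean())"
```

```text
28 (np.float64(270.7857142857143), np.float64(190.75))
-0.011 [266.4 189.3]
0 [271.4 187.6]
0.011 [276.3 185.9]
tcp own [-0.01941613  0.17481367] 0.03322635026604187 [-1.036919   -0.02781951  1.25369927]
start 35 268.8285714285714 191.34285714285716
```

Emit:
move_arm --targets '[{"dx": 0.053,"dy": 0.019,"dz": 0,"rx": 0,"ry": 0,"rz": 0},{"dx": 0.053,"dy": 0.019,"dz": 0,"rx": 0,"ry": 0,"rz": 0},{"dx": 0.053,"dy": 0.019,"dz": 0,"rx": 0,"ry": 0,"rz": 0},{"dx": 0.053,"dy": 0.019,"dz": 0,"rx": 0,"ry": 0,"rz": 0},{"dx": 0.053,"dy": 0.019,"dz": 0,"rx": 0,"ry": 0,"rz": 0},{"dx": 0.053,"dy": 0.019,"dz": 0,"rx": 0,"ry": 0,"rz": 0},{"dx": 0.038,"dy": 0.013,"dz": 0,"rx": 0,"ry": 0,"rz": 0},{"dx": 0,"dy": 0,"dz": 0,"rx": 0,"ry": 0,"rz": 0},{"dx": 0,"dy": 0,"dz": 0,"rx": 0,"ry": 0,"rz": 0},{"dx": 0,"dy": 0,"dz": 0,"rx": 0,"ry": 0,"rz": 0}]'

```text
t: 16.95
tcp_pos: [0.5464, 0.084, 0.0332]
tool_rot: [-0.174, 0.985, -0.0, 0.0]
force: [-0.3, -0.9, 0.7]
finger_gap: 0.002
gripper_force: 0.5
```

```bash
python3 -c "
from tog import *
red()"
```

```text
33 (np.float64(274.3636363636364), np.float64(189.9090909090909))
-0.011 [266.4 189.3]
0 [271.4 187.6]
0.011 [276.3 185.9]
tcp own [-0.00982746  0.17466905] 0.03318760441245246 [-1.09705573  1.10821735  0.30631173]
```

Emit:
move_arm --targets '[{"dx": 0.038,"dy": 0.013,"dz": 0,"rx": 0,"ry": 0,"rz": 0},{"dx": 0.038,"dy": 0.013,"dz": 0,"rx": 0,"ry": 0,"rz": 0},{"dx": 0.038,"dy": 0.013,"dz": 0,"rx": 0,"ry": 0,"rz": 0},{"dx": 0.038,"dy": 0.013,"dz": 0,"rx": 0,"ry": 0,"rz": 0},{"dx": 0.038,"dy": 0.013,"dz": 0,"rx": 0,"ry": 0,"rz": 0},{"dx": 0,"dy": 0,"dz": 0,"rx": 0,"ry": 0,"rz": 0},{"dx": 0,"dy": 0,"dz": 0,"rx": 0,"ry": 0,"rz": 0},{"dx": 0,"dy": 0,"dz": 0,"rx": 0,"ry": 0,"rz": 0},{"dx": 0,"dy": 0,"dz": 0,"rx": 0,"ry": 0,"rz": 0},{"dx": 0,"dy": 0,"dz": 0,"rx": 0,"ry": 0,"rz": 0}]'

```text
t: 18.25
tcp_pos: [0.5478, 0.0848, 0.0329]
tool_rot: [-0.174, 0.985, -0.0, -0.003]
force: [-5.9, -5.5, 4.8]
finger_gap: 0.003
gripper_force: 4.3
```

```bash
python3 -c "
from tog import *
red()"
```

```text
32 (np.float64(275.03125), np.float64(190.03125))
-0.011 [266.4 189.3]
0 [271.4 187.6]
0.011 [276.3 185.9]
tcp own [-0.00827319  0.17492959] 0.03293843415264772 [-6.45680957 -4.80592729  4.81327145]
```

The force rises to about 8 N and the toggle has stopped, so it has probably met its stop. I back off and check without the finger in the way.

Emit:
move_arm --targets '[{"dx": -0.2,"dy": -0.073,"dz": 0,"rx": 0,"ry": 0,"rz": 0},{"dx": -0.376,"dy": -0.137,"dz": 0,"rx": 0,"ry": 0,"rz": 0},{"dx": -0.376,"dy": -0.137,"dz": 0,"rx": 0,"ry": 0,"rz": 0},{"dx": -0.376,"dy": -0.137,"dz": 0,"rx": 0,"ry": 0,"rz": 0},{"dx": -0.376,"dy": -0.137,"dz": 0,"rx": 0,"ry": 0,"rz": 0},{"dx": -0.3,"dy": 0,"dz": 0.8,"rx": 0,"ry": 0,"rz": 0},{"dx": -0.3,"dy": 0,"dz": 0.8,"rx": 0,"ry": 0,"rz": 0},{"dx": -0.3,"dy": 0,"dz": 0.8,"rx": 0,"ry": 0,"rz": 0},{"dx": -0.3,"dy": 0,"dz": 0.8,"rx": 0,"ry": 0,"rz": 0},{"dx": -0.3,"dy": 0,"dz": 0.8,"rx": 0,"ry": 0,"rz": 0}]'

```text
t: 19.55
tcp_pos: [0.4701, 0.0699, 0.1338]
tool_rot: [-0.174, 0.985, 0.0, 0.0]
force: [0.1, -0.4, -0.5]
finger_gap: 0.002
gripper_force: 0.0
```

Run:
```python
from tog import *
red()
def msk(n,im,b):
    im=im.astype(int); m=(im[:,:,0]>120)&(im[:,:,1]<90)&(im[:,:,2]<90)
    k=np.zeros_like(m);k[b[0]:b[1],b[2]:b[3]]=1; v,u=np.nonzero(m&k); return len(u),u.mean().round(2),v.mean().round(2),u.min(),u.max(),v.min(),v.max()
for n,b,f in(('side',(150,240,230,320),'s1'),('top',(195,245,225,265),'t1')):
    print(n,'before',msk(n,cv2.imread(f'pics/{f}.png')[:,:,::-1],b))
    try: print('after',msk(n,cams.snapshot(n),b))
    except Exception as e: print(e)
    for s in(-1,1):
        for L in(.02,.032):   # predicted bat points, off/on
            p=R(yaw)@[s*L*np.sin(np.radians(20)),.174]+[x,y]; print(s,L,np.round(proj(n,(*p,.052+L*np.cos(np.radians(20)))),1))
from prof import check; check()
```

```text
44 (np.float64(274.77272727272725), np.float64(189.29545454545453))
-0.011 [266.4 189.3]
0 [271.4 187.6]
0.011 [276.3 185.9]
tcp own [-0.08612627  0.18769481] 0.13575562959909482 [0.23474604 0.43214481 1.357435  ]
side before (44, np.float64(274.43), np.float64(190.14), np.int64(266), np.int64(319), np.int64(176), np.int64(196))
after (50, np.float64(278.94), np.float64(188.64), np.int64(272), np.int64(319), np.int64(176), np.int64(195))
-1 0.02 [268.5 191.6]
-1 0.032 [266.4 188.6]
1 0.02 [274.6 189.5]
1 0.032 [276.2 185.2]
top before (22, np.float64(246.5), np.float64(222.5), np.int64(245), np.int64(248), np.int64(220), np.int64(225))
after (30, np.float64(244.0), np.float64(216.2), np.int64(241), np.int64(246), np.int64(213), np.int64(220))
-1 0.02 [246.6 223. ]
-1 0.032 [246.9 224.6]
1 0.02 [244.  216.2]
1 0.032 [242.6 213.6]
side idx 0.1 59.12 219 65
side idx 0.103 59.13 212 65
side idx 0.106 59.12 212 65
side idx 0.109 59.25 197 65
side m4 0.086 59.9 29 245
side m4 0.089 59.77 53 245
side m4 0.092 60.09 39 243
side m4 0.095 59.73 90 199
top idx 0.1 59.42 254 94
top idx 0.103 59.6 250 98
top idx 0.106 59.56 248 98
top idx 0.109 59.55 249 97
top m4 0.086 59.98 47 255
top m4 0.089 59.85 48 255
top m4 0.092 60.07 79 254
top m4 0.095 59.89 45 242
```

Seen from above, the toggle sits exactly where "on" is predicted. The index is still on the fourth mark and the warmer has not moved, so I'm handing in.

```bash
python3 -c "
from station import order
print(order.sign_off())"
```

```text
the job is handed in; nothing more can be done
None
```

I set the heat ring's index line to within about half a degree of the fourth mark, then pushed the toggle fully over to on with about 9 N at its stop, and handed the job in with the arm clear and the warmer unmoved (I didn't separately re-check the tiles or the other things on the shelf).

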